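# Stand the blue mosaic panel on the table easel

## Robot

A 7-joint arm with a two-finger parallel gripper is mounted at the origin on the work surface. World frame = base frame: x ahead of the robot, y to its left, z up, the work surface at z = 0. Lengths are in mm, angles in rad, forces in N, time in s.
With the tool pointing down it reaches from about 400 to 850 mm from the base axis. Payload 6.9 kg.
Tool frame: the origin (TCP) lies at the very end of the fingers, on their centre line; the grasp point (between the pads) lies 19 mm behind it (pinch_z is the distance from the TCP to the grasp point, in mm); z points along the fingers, y is the line along which they close (so a half turn about z gives the same grasp; the last joint's range is limited). The gripper opens to 85 mm and grips with 20 to 120 N. Pads are 22 mm wide; open, the fingers measure 114 mm over their backs; the gripper's body (76 mm by 85 mm) begins 54 mm behind the grasp point. The pads swing forward as they close: fully open they stand 13 mm farther back than shut.
Start: joints at [-1.014, 0.507, -0.238, 1.5, 0.126, 1.149, -0.155], TCP at [272.319, 562.541, 209.175] pointing down, gripper open.
Joint ranges: [-3.08, 3.08], [-0.24, 2.05], [-1.43, 1.35], [0, 2.5], [-1.52, 4.66], [0.17, 1.96], [-2.89, 2.89]. Speed limits (rad/s): [2.39, 2.39, 3.14, 3.14, 3.14, 3.14, 3.14].

## Interface

Orientations are given as a rotation vector (axis times angle).
In Python, from cell import get_obs, capture, camera_info, job_done, pinch_z gives the robot as it stands.
- The arm moves only by the tool jog_arm, never from a script. Its argument "moves" is a list of rows, each a list of 3 entries, a list of its own where there are three numbers: the shift along the tool's x, y, z in units of 25 mm (1.0 is 25 mm), then the turn, a rotation vector about the tool's x, y, z in units of 5 degrees (1.0 is 5 degrees), then the finger opening in mm, from 0 to 85.4. In form: [[[dx, dy, dz], [wx, wy, wz], claw], ...]. A call has 1 to 20 rows; each row is the pose to reach, as a shift and turn from the pose commanded when the call began, along the tool's axes at that moment; what a row does not reach only later rows make up. A row lasts 1/12 s, in which the tool goes at most 41.7 mm and 7.16 degrees, less where a joint would pass 70% of its speed; a pose out of reach is approached as far as the arm can. A call with a gripper value outside its range is refused whole. The fingers move at their own pace and stop on an object; "grip_force" is the grip in N (left out, the last holds). Time passes only in rows, so rows that repeat a pose let the fingers close. It gives the time, the measured TCP pose, the force, the opening and the grip force at its end, in the units of the state.
- get_obs(): the state, without advancing time (a new reading comes with each control period).
- capture(name): name is "side" or "top" or "wrist"; returns the picture (480x640x3 uint8, red, green, blue); there is no depth.
- camera_info(name): a dict with "intrinsics" (3x3 intrinsics, pixels), "k1" (the pictures are not rectified: a ray, as slopes to the right and down, at radius r is drawn at 1 + k1 r^2 times it, then the intrinsics apply), "R" (3x3) and "t" (3): a world point X has camera coordinates R X + t. Camera axes: x right, y down, z forward; pixel columns grow to the right and rows downward; lengths in mm; the calibration is good to about 2 mm. A picture is of the moment at which its call begins: read the wrist's pose just before it. camera_info takes no time and is no camera call; for the wrist camera it gives the pose at the moment of the call.
- job_done(): hands the job in; it is judged then, once.
The state is a dict: "clock": time; "q": joint angles; "dq": joint speeds; "joint_torque": joint torques, N m; "tool_pos": TCP position; "tcp_rot": TCP orientation; "ft_force": force on the tool from outside, world axes, zero at the start; "torque": the same for the moment, N m; "gripper_width": opening from 0.0 (shut) to 1.0 (fully open); "grasp_force": force on a finger pad.
Only numpy, scipy, OpenCV 4.12 (cv2) and the standard library are available. Lean on these libraries where they do the work, as an engineer would, in place of code of your own. Each camera call takes 0.05 s, during which the arm holds its last target. There are 200 camera calls.

## Task

Slide the red keeper on the easel's ledge fully to its open end to make room. Then lift the blue mosaic panel straight up out of the drying rack, lower it gently onto the easel's narrow ledge between the fixed stop and the keeper, let go only once it stands there, and leave it leaning flat against the sloped back, mosaic face outwards. Leave the keeper open and the other panel, the glue bottle, the tray and the hammer undisturbed.

Things in the scene. Friction and masses are not known exactly. Their poses are not given: they have to be found in the camera images.
- easel: wooden table easel, fixed, 204 mm wide. Origin on the table, 75 mm below the cradle's origin. x: horizontally out of its front, roughly away from the robot; y: along the ledge, towards the keeper's open end. Reaches from 130 mm behind to 60 mm in front of its origin. Ledge: cradle y = -86 to 118 mm; fixed wooden stop at the low-y end, 30 mm high, inner face at y = -71 mm.
- cradle: tilted part of the easel, ledge and back, leaning back 0.35 rad (top nearer the robot). Origin on the ledge surface where it meets the back, at the middle of the panel's place. x: square to the back, outwards; y: along the ledge; z: up the slope. Back: face x = 0, z 0 to 80 mm, y -56 to 56 mm. Ledge surface z = 0, x 0 to 26 mm, then a lip 4 mm thick, 6 mm high.
- keeper (a joint): position of the red keeper along the ledge, in m, 0 to 0.07, growing along the cradle's +y. 0.07 = fully open. Sliding friction about 1.5 N, it stays where it is left. Its block stands on the ledge, 24 mm wide and 31 mm high; its inner face is at cradle y = joint value.
- keeper_grip (a point): centre of the upper part of the keeper's red grip post, 12 mm below the post's top. The post is 16 x 16 mm, stands in front of the ledge (48 mm out from the back's plane), parallel to the cradle's z, and is free over 36 mm below its top. The point's axes are the cradle's.
- rack: plywood drying rack, fixed, base 170 x 130 mm, 12 mm thick, with two slots 80 mm apart (x = -40 and 40 mm) that run along its y axis. Origin on the table, at the middle. Slot walls 8 mm thick, their tops 57 mm above the table, gap between them 20 mm. Slots are open at the ends and on top.
- panel_blue: the panel to move: a blue mosaic with a white and yellow centre, 14 mm thick (x), 120 mm wide (y), 130 mm tall (z), 0.2 to 0.4 kg. Stands upright in one of the two slots, on the rack's base. Origin at the middle of its lower edge face; +x points out of the mosaic face, z up.
- panel_blue_face (a point): centre of the blue panel's mosaic face, 65 mm above its lower edge, 7 mm in front of its mid-plane.
- panel_green: bystander: a green mosaic panel of the same size in the other slot; same frame.
- glue: bystander: white glue bottle with a red cap, 52 mm across, 140 mm tall, standing. Origin at the centre of its underside.
- tesserae_tray: bystander: plywood tray of mosaic stones, 100 x 140 x 45 mm. Origin at the centre of its underside.
- hammer: bystander: hammer lying on the table; origin under its middle, x along it.
There are look-alikes about, which are no part of the job. Leave any pink or purple look-alike of the panel_blue alone.

How it is judged (in metres and radians):
On the way, in this order (a step that is already met when the one before it is completed fails the run):
1. the keeper is slid to its open end (past 63 mm of 70) while the blue panel is still in the rack (value of joint keeper above 0.063 m and height (world z) of panel_blue below 0.03 m), for 0.2 s.
2. the blue panel is lifted clear of the rack's slot walls (height (world z) of panel_blue above 0.065 m), for 0.1 s.
3. the blue panel's lower edge is down on the ledge, in its place, while the fingers still hold it (z of panel_blue in the frame of cradle between -0.005 and 0.007 m and x of panel_blue in the frame of cradle between 0.003 and 0.022 m and y of panel_blue in the frame of cradle between -0.014 and 0.014 m and contact force between panel_blue and easel above 0.5 N and contact force between the fingers and panel_blue above 1 N), for 0.1 s.
At the end, for the whole second after the job is handed in: Blue panel at rest on the ledge: lower edge within 4 mm of it, back within 5 mm of the easel's back, within 13 mm of the middle of its place, flat within 0.06 rad, mosaic face outwards; keeper still open (past 60 of 70 mm) (value of joint keeper above 0.06 m and z of panel_blue in the frame of cradle between -0.004 and 0.004 m and x of panel_blue in the frame of cradle between 0.004 and 0.012 m and y of panel_blue in the frame of cradle between -0.013 and 0.013 m and x of panel_blue_face in the frame of cradle above 0.01 m and angle between the z axis of panel_blue and the z axis of cradle, either way round below 0.06 rad and angle between the x axis of panel_blue and the x axis of cradle, either way round below 0.06 rad and linear speed of panel_blue below 0.01 m/s); the robot touches nothing.
It fails at once if the green panel is moved by more than 20 mm (distance of panel_green from where it was at the start of the episode above 0.02 m).
It fails at once if the glue bottle is moved by more than 20 mm (distance of glue from where it was at the start of the episode above 0.02 m).
It fails at once if the tray is moved by more than 20 mm (distance of tesserae_tray from where it was at the start of the episode above 0.02 m).
It fails at once if the hammer is moved by more than 20 mm (distance of hammer from where it was at the start of the episode above 0.02 m).
It fails at once if the blue panel strikes the easel hard (over 45 N) (contact force between panel_blue and easel above 45 N).
It also fails if it takes over 51 s, if anything falls off the work surface, if the arm or the gripper's body presses on something with over 40 N, if the wrist force passes 120 N, or if a joint passes its speed limit or range.

## Working session

There is one attempt and no reset: what is moved stays moved. The work goes in short steps, Python scripts to look and compute and a tool call to move; the robot and the scene stay as the last step left them, time stands still between calls to the robot, and variables do not carry over. Pictures are saved under pics/ and viewed, at most 10 in all, crops included, and the job is handed in when it is done.

Besides the shell and the picture viewer there is one more tool, called after "Request:" in YAML: its name, and indented under it one key for each argument. jog_arm: Moves the arm, as the interface text tells. Its arguments: {"type":"object","properties":{"moves":{"type":"array"},"grip_force":{"type":"number"}},"required":["moves"]}

```bash
mkdir -p pics; ls
python3 - <<'E'
from cell import *
import cv2
for n in ("side","top"):
    cv2.imwrite(f"pics/{n}0.png",capture(n)[:,:,::-1]); c=camera_info(n); print(n,c)
o=get_obs(); print(o['clock'],o['tool_pos'],o['tcp_rot'],pinch_z)
E
```

```text
pics
side {'intrinsics': array([[544.83800688,   0.        , 309.18225779],
       [  0.        , 544.83800688, 229.92153481],
       [  0.        ,   0.        ,   1.        ]]), 'k1': -0.08538754048777253, 'R': array([[ 0.93754324, -0.34750868,  0.01582362],
       [-0.24385628, -0.68897806, -0.68252717],
       [ 0.24808624,  0.63604005, -0.7306889 ]]), 't': array([-522.59804502,  198.37395094, 1165.74347379])}
top {'intrinsics': array([[560.46360677,   0.        , 320.37668777],
       [  0.        , 560.46360677, 236.10005481],
       [  0.        ,   0.        ,   1.        ]]), 'k1': -0.057394042794225525, 'R': array([[-0.07012413, -0.99753667, -0.0017876 ],
       [-0.9739987 ,  0.06885626, -0.21583638],
       [ 0.21542779, -0.01339422, -0.97642791]]), 't': array([ 14.83313822, 550.81818867, 978.70245288])}
0.1 [272.16210759 562.09062828 208.43512349] [-7.02137018e-01 -3.06175964e+00  2.42673487e-03] 18.700000000000003
```

View pics/side0.png

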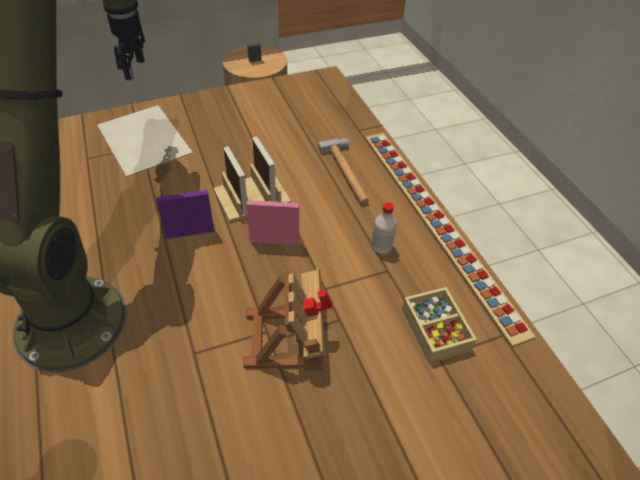

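View pics/top0.png

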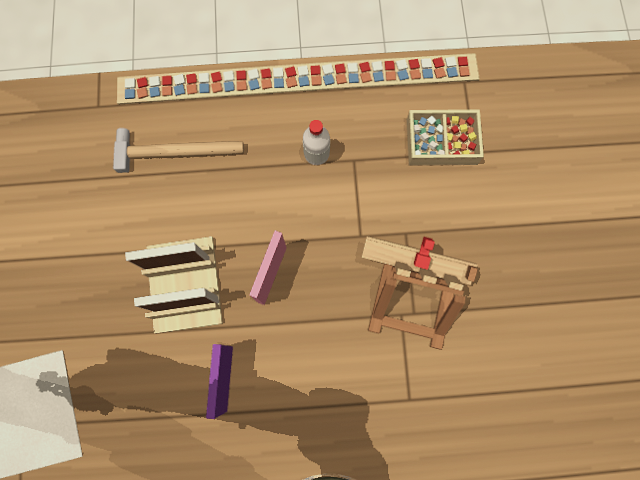

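```bash
cat > h.py <<'E'
import numpy as np, cv2
from cell import *
def ray(n,uv,c=None):
    c=c or camera_info(n); K=c["intrinsics"]
    p=cv2.undistortPoints(np.array([[uv]],float),K,np.array([c["k1"],0,0,0,0]))[0,0]
    R=c["R"]; return -R.T@c["t"], R.T@np.array([p[0],p[1],1])
def atz(n,uv,z,c=None):
    o,d=ray(n,uv,c); return o+d*(z-o[2])/d[2]
def proj(n,X,c=None):
    c=c or camera_info(n); r=cv2.Rodrigues(c["R"])[0]
    return cv2.projectPoints(np.atleast_2d(np.array(X,float)),r,c["t"],c["intrinsics"],np.array([c["k1"],0,0,0,0]))[0][:,0]
E
python3 - <<'E'
from h import *
s=cv2.imread("pics/side0.png"); t=cv2.imread("pics/top0.png")
z=lambda im,x,y,w,h,f:cv2.resize(im[y:y+h,x:x+w],None,fx=f,fy=f,interpolation=cv2.INTER_CUBIC)
cv2.imwrite("pics/c1.png",np.vstack([np.hstack([z(t,115,225,130,100,3),z(t,355,225,130,100,3)]),np.hstack([z(s,205,130,130,100,3),z(s,225,265,130,100,3)])]))
cv2.imwrite("pics/w0.png",capture("wrist")[:,:,::-1])
E
```

```text
(no output)
```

View pics/c1.png

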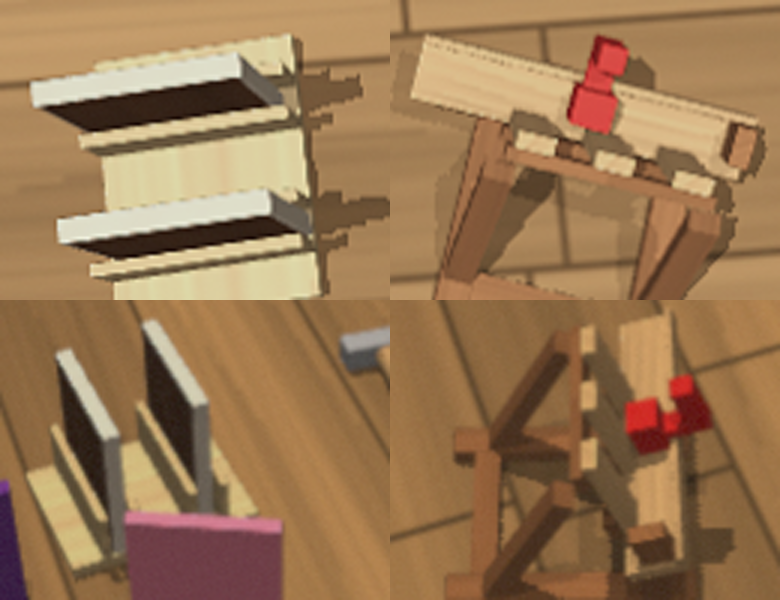

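View pics/w0.png

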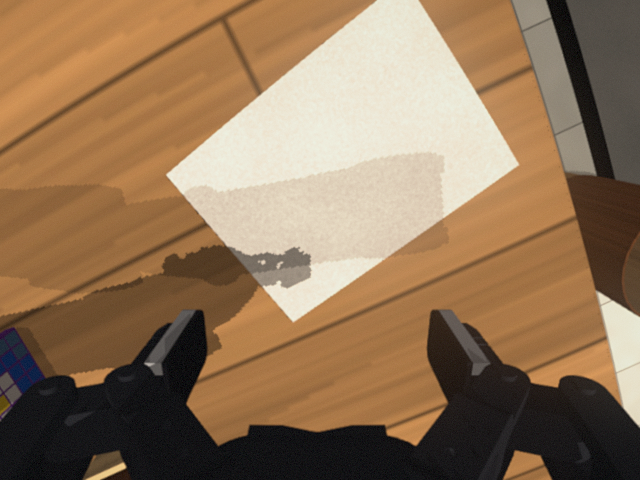

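```bash
cat >> h.py <<'E'
def cradle(p):  # p=(x,y,yaw) -> R,t of cradle
    from scipy.spatial.transform import Rotation as Ro
    return Ro.from_euler('ZY',[p[2],-0.35]).as_matrix(), np.array([p[0],p[1],75.])
E
python3 - <<'E'
from h import *
from scipy.optimize import least_squares
C={n:camera_info(n) for n in("top","side")}
T=lambda u,v:(115+u/3,225+v/3)
E=lambda u,v:(355+(u-390)/3,225+v/3)
S=lambda u,v:(225+(u-390)/3,265+(v-300)/3)
P=lambda u,v:(205+u/3,130+(v-300)/3)
for nm,c in (("A",[(32,82),(240,55),(243,78),(35,107)]),("B",[(58,220),(268,192),(272,215),(60,242)])):
    w=np.array([atz("top",T(*k),142,C["top"])[:2] for k in c]); m=w.mean(0)
    d=w[0]-w[1]+w[3]-w[2]; print(nm,m.round(1),"len",[np.linalg.norm(w[0]-w[1]).round(1),np.linalg.norm(w[0]-w[3]).round(1)],"yaw of y axis",np.degrees(np.arctan2(d[1],d[0]))-90)
    print(' side centre top',)
for nm,c in (("A",[(143,322),(158,320),(207,402),(194,405)]),("B",[(57,352),(70,350),(118,435),(107,440)])):
    w=np.array([atz("side",P(*k),142,C["side"])[:2] for k in c]); d=w[0]-w[3]+w[1]-w[2]; print("side",nm,w.mean(0).round(1),np.linalg.norm(d)/2,np.degrees(np.arctan2(d[1],d[0]))-90)
pts=[("top",(30,118,6),E(428,35)),("top",(30,-86,6),E(762,118)),("top",(0,56,80),E(517,128)),("top",(0,-56,80),E(716,177)),("side",(30,118,6),S(668,313)),("side",(0,56,80),S(594,326)),("side",(0,-56,80),S(596,470))]
def res(p):
    R,t=cradle(p); return np.concatenate([proj(n,R@np.array(X,float)+t,C[n])[0]-uv for n,X,uv in pts])
r=least_squares(res,[580,-150,0]); print("easel",r.x,np.degrees(r.x[2]),r.fun.reshape(-1,2).round(1).tolist())
R,t=cradle(r.x)
# post top
A=[];b=[]
for n,uv in(("top",E(610,55)),("side",S(683,388))):
    o,d=ray(n,uv,C[n]); d/=np.linalg.norm(d); M=np.eye(3)-np.outer(d,d); A.append(M);b.append(M@o)
X=np.linalg.lstsq(np.vstack(A),np.hstack(b),rcond=None)[0]; print("post top",X,"cradle",R.T@(X-t), "gap",[np.linalg.norm(A[i]@X-b[i]) for i in(0,1)])
c=camera_info("wrist"); print("wrist", -c["R"].T@c["t"],c["R"]); 
for z in (20,142): print(atz("wrist",(10,375),z,c), atz("wrist",(20,330),z,c))
print("side cam",-C["side"]["R"].T@C["side"]["t"], "top cam",-C["top"]["R"].T@C["top"]["t"])
for u in((222,345),(208,418)): print("purple",atz("top",u,130))
print("glue",atz("top",(316,126),140),"tray",atz("top",(446,137),45),"pink",atz("top",(279,233),130),atz("top",(252,298),130))
E
```

```text
A [524.2 250.1] len [np.float64(119.5), np.float64(14.7)] yaw of y axis 3.80191154982451
 side centre top
B [445.4 235.8] len [np.float64(118.5), np.float64(12.4)] yaw of y axis 3.585797065848368
 side centre top
side A [525.3 248.2] 117.902723082512 3.551077810465543
side B [446.5 232.4] 119.32210434644708 4.523366392026702
easel [ 4.74472888e+02 -2.11550683e+02 -3.22881520e-01] -18.499748352695388 [[-0.2, 0.0], [-0.5, 0.2], [1.6, 0.8], [0.8, 1.0], [0.6, -2.1], [0.5, -0.6], [0.6, -0.9]]
post top [ 507.50452469 -206.72962418  134.20546764] cradle [48.29003888 15.05288549 45.39935917] gap [np.float64(0.8961457933491341), np.float64(0.8961457933491095)]
wrist [205.4301974  594.71538922 371.33551924] [[ 4.35212264e-01  9.00327828e-01 -2.94432760e-04]
 [ 8.61085301e-01 -4.16147154e-01  2.92153470e-01]
 [ 2.62911372e-01 -1.27402305e-01 -9.56371405e-01]]
[291.10991527 161.27676262  20.        ] [250.2096772  213.47935694  20.        ]
[261.35794028 311.78677243 142.        ] [234.66016331 345.86220294 142.        ]
side cam [ 249.12808146 -786.39159581  995.46082033] top cam [ 326.69665232  -10.02172331 1074.54550981]
purple [361.74372856 153.08656137 130.        ]
purple [246.1907965  180.26635917 130.        ]
glue [734.71075413 -29.17821666 140.        ] tray [ 735.52968481 -284.58331705   45.        ] pink [545.61027342  47.99343485 130.        ] [436.49629035  99.64224127 130.        ]
```

```bash
cat >> h.py <<'E'
from scipy.spatial.transform import Rotation as Ro
def Rdown(deg):  # tool x at heading deg, tool z down
    a=np.radians(deg); x=np.array([np.cos(a),np.sin(a),0]); z=np.array([0,0,-1.]); return np.column_stack([x,np.cross(z,x),z])
def plan(pos,R,p0=None,R0=None):
    o=get_obs(); R0=Ro.from_rotvec(o['tcp_rot']).as_matrix() if R0 is None else R0; p0=o['tool_pos'] if p0 is None else p0
    s=R0.T@(np.array(pos)-p0)/25; w=Ro.from_matrix(R0.T@R).as_rotvec(degrees=True)/5
    print("t",o['clock'],"pos",o['tool_pos'].round(1),"shift",s.round(3).tolist(),"turn",w.round(3).tolist(),"rows",np.linalg.norm(s)*25/41.7,np.linalg.norm(w)*5/7.16,"F",o['ft_force'].round(1),"grip",o['gripper_width'],o['grasp_force'])
E
python3 -c "
from h import *
plan((560,215,290),Rdown(25))"
```

```text
t 0.15 pos [272.2 562.1 208.5] shift [-16.412, -7.487, -3.248] turn [-0.008, 0.018, 25.834] rows 10.988811960028332 18.04055000757591 F [ 0.  -0.4 -0.1] grip 1.0054464471496358 0.0
```

Request:
jog_arm:
  moves:
    - [[-2, -1, -3.2], [0, 0, 3], 40]
    - [[-16.4, -7.5, -3.2], [0, 0, 25.8], 40]
    - [[-16.4, -7.5, -3.2], [0, 0, 25.8], 40]
    - [[-16.4, -7.5, -3.2], [0, 0, 25.8], 40]
    - [[-16.4, -7.5, -3.2], [0, 0, 25.8], 40]
    - [[-16.4, -7.5, -3.2], [0, 0, 25.8], 40]
    - [[-16.4, -7.5, -3.2], [0, 0, 25.8], 40]
    - [[-16.4, -7.5, -3.2], [0, 0, 25.8], 40]
    - [[-16.4, -7.5, -3.2], [0, 0, 25.8], 40]
    - [[-16.4, -7.5, -3.2], [0, 0, 25.8], 40]
    - [[-16.4, -7.5, -3.2], [0, 0, 25.8], 40]
    - [[-16.4, -7.5, -3.2], [0, 0, 25.8], 40]
    - [[-16.4, -7.5, -3.2], [0, 0, 25.8], 40]
    - [[-16.4, -7.5, -3.2], [0, 0, 25.8], 40]
    - [[-16.4, -7.5, -3.2], [0, 0, 25.8], 40]
    - [[-16.4, -7.5, -3.2], [0, 0, 25.8], 40]
    - [[-16.4, -7.5, -3.2], [0, 0, 25.8], 40]
    - [[-16.4, -7.5, -3.2], [0, 0, 25.8], 40]
    - [[-16.4, -7.5, -3.2], [0, 0, 25.8], 40]
    - [[-16.4, -7.5, -3.2], [0, 0, 25.8], 40]

```text
clock: 1.82
tool_pos: [559.5, 215.3, 288.9]
tcp_rot: [3.064, 0.691, -0.001]
ft_force: [0.7, -0.7, 0.9]
gripper_width: 0.467
grasp_force: 0.0
```

Run:
```python
from h import *
c=camera_info("wrist"); np.savez("w1.npz",**c)
cv2.imwrite("pics/w1.png",capture("wrist")[:,:,::-1])
o=get_obs(); print(o['q'].round(2))
R,t=cradle((474.5,-211.5,-0.3229))
Rt=np.column_stack([R[:,0],-R[:,1],-R[:,2]])
g=t+R@np.array([48.3,15,33.4]); tip=g+Rt[:,2]*19
print("grip",g)
plan(tip-Rt[:,2]*90,Rt)
```

```text
[-0.65  0.43  0.39  1.44 -0.17  1.3  -1.38]
grip [ 511.42572832 -208.03829515  122.93701271]
t 1.8667 pos [559.5 215.3 288.9] shift [-9.707, 13.791, 3.979] turn [-1.534, 3.817, 8.695] rows 10.38832738861547 6.717444829908952 F [-0.3  0.6  0.3] grip 0.46840714246640563 0.0
```

View pics/w1.png

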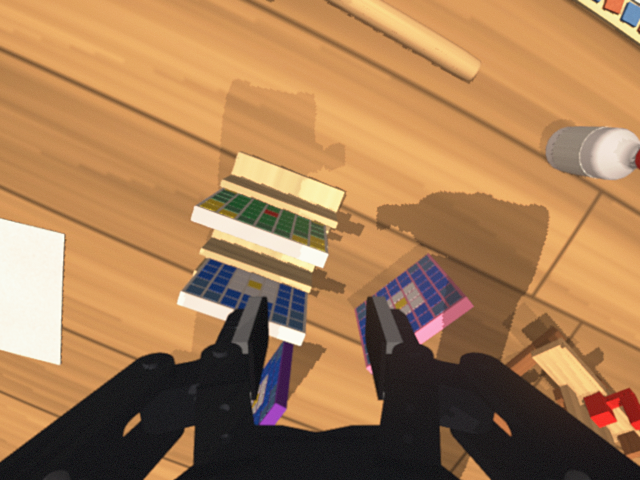

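Request:
jog_arm:
  moves:
    - [[-9.7, 13.8, 4.0], [-1.53, 3.82, 8.7], 40]
    - [[-9.7, 13.8, 4.0], [-1.53, 3.82, 8.7], 40]
    - [[-9.7, 13.8, 4.0], [-1.53, 3.82, 8.7], 40]
    - [[-9.7, 13.8, 4.0], [-1.53, 3.82, 8.7], 40]
    - [[-9.7, 13.8, 4.0], [-1.53, 3.82, 8.7], 40]
    - [[-9.7, 13.8, 4.0], [-1.53, 3.82, 8.7], 40]
    - [[-9.7, 13.8, 4.0], [-1.53, 3.82, 8.7], 40]
    - [[-9.7, 13.8, 4.0], [-1.53, 3.82, 8.7], 40]
    - [[-9.7, 13.8, 4.0], [-1.53, 3.82, 8.7], 40]
    - [[-9.7, 13.8, 4.0], [-1.53, 3.82, 8.7], 40]
    - [[-9.7, 13.8, 4.0], [-1.53, 3.82, 8.7], 40]
    - [[-9.7, 13.8, 4.0], [-1.53, 3.82, 8.7], 40]
    - [[-9.7, 13.8, 4.0], [-1.53, 3.82, 8.7], 40]
    - [[-9.7, 13.8, 4.0], [-1.53, 3.82, 8.7], 40]

```text
clock: 3.03
tool_pos: [487.0, -199.8, 189.2]
tcp_rot: [2.999, -0.493, 0.531]
ft_force: [-0.7, -0.1, -0.1]
gripper_width: 0.47
grasp_force: 0.0
```

Run:
```python
from h import *
c=camera_info("wrist"); np.savez("w2.npz",**c)
cv2.imwrite("pics/w2.png",capture("wrist")[:,:,::-1])
w1=dict(np.load("w1.npz"))
w=np.array([atz("wrist",k,142,w1)[:2] for k in [(178,302),(302,344),(304,333),(183,292)]]);print(w,w.mean(0))
R,t=cradle((474.5,-211.5,-0.3229))
print(proj("wrist",[t+R@np.array(X,float) for X in [(48,15,45.4),(30,118,6),(30,-86,6),(0,56,80),(0,-56,80),(0,118,0)]],c).round(0).tolist())
Rt=np.column_stack([R[:,0],-R[:,1],-R[:,2]])
tip=t+R@np.array([48.3,15,33.4-19]); plan(tip,Rt)
```

```text
[[438.27606662 295.56456744]
 [447.78356878 177.20252565]
 [459.07448692 180.38408031]
 [449.5884208  294.68107242]] [448.68063578 236.95806146]
[[317.0, 251.0], [176.0, 258.0], [456.0, 258.0], [245.0, 351.0], [442.0, 350.0], [183.0, 293.0]]
t 3.0833 pos [ 487.3 -199.1  189.3] shift [0.055, 0.035, 3.606] turn [-0.002, -0.004, -0.023] rows 2.1624519401555373 0.016498559192768564 F [0.7 1.  0.1] grip 0.4732178757827188 0.0
```

View pics/w2.png

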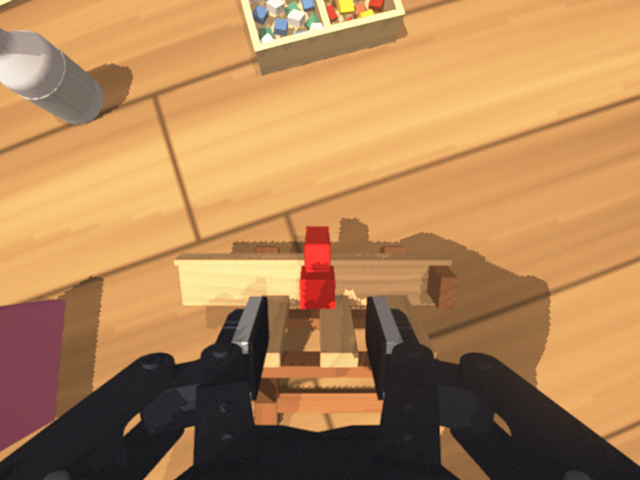

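Request:
jog_arm:
  moves:
    - [[0, 0, 1.2], [0, 0, 0], 40]
    - [[0, 0, 2.4], [0, 0, 0], 40]
    - [[0.05, 0, 3.3], [0, 0, 0], 40]
    - [[0.05, 0, 3.5], [0, 0, 0], 40]
    - [[0.05, 0, 3.5], [0, 0, 0], 8]
    - [[0.05, 0, 3.5], [0, 0, 0], 8]
    - [[0.05, 0, 3.5], [0, 0, 0], 8]
    - [[0.05, 0, 3.5], [0, 0, 0], 8]
    - [[0.05, 0, 3.5], [0, 0, 0], 8]
    - [[0.05, 0, 3.5], [0, 0, 0], 8]
  grip_force: 30

```text
clock: 3.92
tool_pos: [516.7, -209.6, 108.2]
tcp_rot: [2.999, -0.495, 0.533]
ft_force: [-0.7, 2.5, 0.4]
gripper_width: 0.177
grasp_force: 34.2
```

Request:
jog_arm:
  moves:
    - [[0, -0.2, 0], [0, 0, 0], 8]
    - [[0, -0.6, 0], [0, 0, 0], 8]
    - [[0, -1.0, 0], [0, 0, 0], 8]
    - [[0, -1.4, 0], [0, 0, 0], 8]
    - [[0, -1.8, 0], [0, 0, 0], 8]
    - [[0, -2.2, 0], [0, 0, 0], 8]
    - [[0, -2.5, 0], [0, 0, 0], 8]
    - [[0, -2.6, 0], [0, 0, 0], 8]
    - [[0, -2.64, 0], [0, 0, 0], 8]
    - [[0, -2.68, 0], [0, 0, 0], 8]
    - [[0, -2.68, 0], [0, 0, 0], 8]
    - [[0, -2.68, 0], [0, 0, 0], 8]

```text
clock: 4.92
tool_pos: [538.1, -146.6, 108.1]
tcp_rot: [2.999, -0.496, 0.532]
ft_force: [-4.3, 0.7, 6.7]
gripper_width: 0.172
grasp_force: 35.0
```

Request:
jog_arm:
  moves:
    - [[0, -0.05, 0], [0, 0, 0], 8]
    - [[0, -0.1, 0], [0, 0, 0], 8]
    - [[0, -0.15, 0], [0, 0, 0], 8]
    - [[0, -0.15, 0], [0, 0, 0], 8]
    - [[0, -0.15, 0], [0, 0, 0], 8]

```text
clock: 5.33
tool_pos: [538.9, -144.2, 108.1]
tcp_rot: [2.998, -0.498, 0.532]
ft_force: [-6.6, -0.8, 7.0]
gripper_width: 0.175
grasp_force: 35.0
```

Request:
jog_arm:
  moves:
    - [[0, 0, 0], [0, 0, 0], 40]
    - [[0, 0, 0], [0, 0, 0], 40]
    - [[0, 0, 0], [0, 0, 0], 40]
    - [[0, 0, 0], [0, 0, 0], 40]
    - [[0, 0, -0.6], [0, 0, 0], 40]
    - [[0, 0, -1.8], [0, 0, 0], 40]
    - [[0, 0, -3.2], [0, 0, 0], 40]
    - [[0, 0, -4.5], [0, 0, 0], 40]
    - [[0, 0, -5], [0, 0, 0], 40]

```text
clock: 6.08
tool_pos: [498.7, -130.3, 228.1]
tcp_rot: [2.998, -0.498, 0.536]
ft_force: [0.1, 0.3, 0.2]
gripper_width: 0.465
grasp_force: 0.0
```

Run:
```python
from h import *
R,t=cradle((474.5,-211.5,-0.3229))
cv2.imwrite("pics/side1.png",capture("side")[:,:,::-1]);cv2.imwrite("pics/top1.png",capture("top")[:,:,::-1])
def red(f,x0,x1,y0,y1):
    h=cv2.cvtColor(cv2.imread(f),cv2.COLOR_BGR2HSV); m=((h[...,0]<5)|(h[...,0]>175))&(h[...,1]>190)&(h[...,2]>90)
    k=np.zeros_like(m);k[y0:y1,x0:x1]=1; v,u=np.nonzero(m&k); return u.mean(),v.mean(),len(u)
for n,b in(("side",(290,340,255,330)),("top",(380,450,225,290))):
    for i in(0,1):
        u,v,N=red(f"pics/{n}{i}.png",*b); print(n,i,u,v,N, R.T@(atz(n,(u,v),112)-t))
# next: hover above blue panel
plan((447,235.5,260),Rdown(93.8))
```

```text
side 0 316.7450980392157 303.375350140056 357 [29.31363895  9.17049393 28.68767328]
side 1 315.6081504702194 275.95297805642633 319 [29.7845104  77.93904835 28.51579178]
top 0 422.6 246.44444444444446 45 [39.23506951 20.70904291 25.06606842]
top 1 386.0 228.0 1 [54.57225294 90.50063919 19.46755944]
t 6.1833 pos [ 499.6 -129.2  227.3] shift [-5.816, -13.147, -3.506] turn [3.96, -2.695, -22.237] rows 8.871344298080855 15.884495587858458 F [ 0.2  0.5 -0.1] grip 0.4670686423606097 0.0
```

Request:
jog_arm:
  moves:
    - [[-5.8, -13.15, -3.5], [3.96, -2.7, -22.24], 44]
    - [[-5.8, -13.15, -3.5], [3.96, -2.7, -22.24], 44]
    - [[-5.8, -13.15, -3.5], [3.96, -2.7, -22.24], 44]
    - [[-5.8, -13.15, -3.5], [3.96, -2.7, -22.24], 44]
    - [[-5.8, -13.15, -3.5], [3.96, -2.7, -22.24], 44]
    - [[-5.8, -13.15, -3.5], [3.96, -2.7, -22.24], 44]
    - [[-5.8, -13.15, -3.5], [3.96, -2.7, -22.24], 44]
    - [[-5.8, -13.15, -3.5], [3.96, -2.7, -22.24], 44]
    - [[-5.8, -13.15, -3.5], [3.96, -2.7, -22.24], 44]
    - [[-5.8, -13.15, -3.5], [3.96, -2.7, -22.24], 44]
    - [[-5.8, -13.15, -3.5], [3.96, -2.7, -22.24], 44]
    - [[-5.8, -13.15, -3.5], [3.96, -2.7, -22.24], 44]
    - [[-5.8, -13.15, -3.5], [3.96, -2.7, -22.24], 44]
    - [[-5.8, -13.15, -3.5], [3.96, -2.7, -22.24], 44]
    - [[-5.8, -13.15, -3.5], [3.96, -2.7, -22.24], 44]
    - [[-5.8, -13.15, -3.5], [3.96, -2.7, -22.24], 44]
    - [[-5.8, -13.15, -3.5], [3.96, -2.7, -22.24], 44]
    - [[-5.8, -13.15, -3.5], [3.96, -2.7, -22.24], 44]
    - [[-5.8, -13.15, -3.5], [3.96, -2.7, -22.24], 44]

```text
clock: 7.77
tool_pos: [446.8, 235.1, 256.7]
tcp_rot: [-2.149, -2.286, 0.007]
ft_force: [-0.4, 0.2, -0.4]
gripper_width: 0.514
grasp_force: 0.0
```

Run:
```python
from h import *
c=camera_info("wrist"); np.savez("w3.npz",**c)
cv2.imwrite("pics/w3.png",capture("wrist")[:,:,::-1])
a=np.radians(3.8); x=np.array([np.cos(a),np.sin(a),0]); y=np.array([-np.sin(a),np.cos(a),0]); m=np.array([447,235,142])
print(proj("wrist",[m+7*i*x+60*j*y for i,j in((-1,-1),(1,-1),(1,1),(-1,1))],c).round(0).tolist(), get_obs()['q'].round(2))
plan((447,235,99),Rdown(93.8))
```

```text
[[309.0, 303.0], [326.0, 303.0], [327.0, 149.0], [307.0, 149.0]] [-0.76  0.29  0.31  1.73 -0.1   1.14 -0.36]
t 7.8167 pos [446.8 235.1 257.1] shift [-0.002, 0.041, 6.323] turn [-0.062, 0.005, -0.047] rows 3.7906273024282218 0.0543652202784408 F [ 0.7 -0.   0.5] grip 0.5198204352577299 0.0
```

View pics/w3.png

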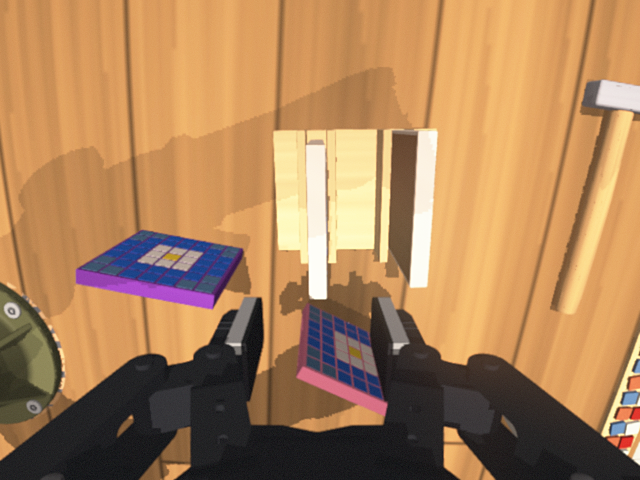

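Request:
jog_arm:
  moves:
    - [[0.1, 0.04, 1.2], [0, 0, 0], 44]
    - [[0.1, 0.04, 2.6], [0, 0, 0], 44]
    - [[0.1, 0.04, 4], [0, 0, 0], 44]
    - [[0.1, 0.04, 5.2], [0, 0, 0], 44]
    - [[0.1, 0.04, 6], [0, 0, 0], 44]
    - [[0.1, 0.04, 6.32], [0, 0, 0], 44]
    - [[0.1, 0.04, 6.32], [0, 0, 0], 44]
    - [[0.1, 0.04, 6.32], [0, 0, 0], 5]
    - [[0.1, 0.04, 6.32], [0, 0, 0], 5]
    - [[0.1, 0.04, 6.32], [0, 0, 0], 5]
    - [[0.1, 0.04, 6.32], [0, 0, 0], 5]
    - [[0.1, 0.04, 6.32], [0, 0, 0], 5]
    - [[0.1, 0.04, 6.32], [0, 0, 0], 5]
    - [[0.1, 0.04, 6.32], [0, 0, 0], 5]
    - [[0.1, 0.04, 6.32], [0, 0, 0], 5]
  grip_force: 60

```text
clock: 9.07
tool_pos: [448.1, 238.2, 101.3]
tcp_rot: [-2.146, -2.291, 0.001]
ft_force: [-1.1, -0.8, 6.9]
gripper_width: 0.148
grasp_force: 59.8
```

Request:
jog_arm:
  moves:
    - [[0, 0, -0.2], [0, 0, 0], 5]
    - [[0, 0, -0.6], [0, 0, 0], 5]
    - [[0, 0, -1.1], [0, 0, 0], 5]
    - [[0, 0, -1.7], [0, 0, 0], 5]
    - [[0, 0, -2.3], [0, 0, 0], 5]
    - [[0, 0, -3.0], [0, 0, 0], 5]
    - [[0, 0, -3.8], [0, 0, 0], 5]
    - [[0, 0, -4.6], [0, 0, 0], 5]
    - [[0, 0, -5.4], [0, 0, 0], 5]
    - [[0, 0, -6.2], [0, 0, 0], 5]
    - [[0, 0, -7], [0, 0, 0], 5]
    - [[0, 0, -7.6], [0, 0, 0], 5]
    - [[0, 0, -8], [0, 0, 0], 5]
    - [[0, 0, -8], [0, 0, 0], 5]

```text
clock: 10.23
tool_pos: [448.9, 238.0, 302.2]
tcp_rot: [-2.147, -2.291, -0.0]
ft_force: [0.4, 0.4, -3.4]
gripper_width: 0.144
grasp_force: 58.6
```

Run:
```python
from h import *
cv2.imwrite("pics/side2.png",capture("side")[:,:,::-1])
R,t=cradle((474.5,-211.5,-0.3229))
Rt=np.column_stack([R[:,1],R[:,0],-R[:,2]])
plan(t+R@np.array([12.,0,87+70]),Rt)
plan(t+np.array([0,0,300.]),Rdown(np.degrees(-.3229)+90))
```

```text
t 10.2833 pos [448.4 237.8 300.7] shift [-17.359, -1.692, 2.962] turn [-3.995, -0.776, 4.401] rows 10.606027529245507 4.185631149161411 F [ 0.3 -0.3 -2.6] grip 0.14699383445482936 58.576505184173584
t 10.2833 pos [448.4 237.8 300.7] shift [-18.0, -0.134, -2.979] turn [-0.035, 0.002, 4.446] rows 10.93867032540277 3.1046522595894346 F [ 0.3 -0.3 -2.6] grip 0.14699383445482936 58.576505184173584
```

Request:
jog_arm:
  moves:
    - [[-0.5, 0, 0], [0, 0, 0.1], 5]
    - [[-1.3, -0.1, 0], [-0.2, -0.1, 0.3], 5]
    - [[-2.4, -0.2, 0], [-0.5, -0.1, 0.6], 5]
    - [[-3.6, -0.3, 0], [-0.8, -0.2, 0.9], 5]
    - [[-4.8, -0.4, 0], [-1.1, -0.2, 1.2], 5]
    - [[-6, -0.6, 0], [-1.4, -0.3, 1.5], 5]
    - [[-7.2, -0.7, 0], [-1.7, -0.3, 1.8], 5]
    - [[-8.4, -0.8, 0], [-2, -0.4, 2.1], 5]
    - [[-9.6, -0.9, 0.1], [-2.3, -0.4, 2.4], 5]
    - [[-10.8, -1, 0.3], [-2.6, -0.5, 2.8], 5]
    - [[-12, -1.2, 0.6], [-2.9, -0.55, 3.1], 5]
    - [[-13.2, -1.3, 1.0], [-3.2, -0.6, 3.4], 5]
    - [[-14.4, -1.4, 1.4], [-3.5, -0.65, 3.7], 5]
    - [[-15.5, -1.5, 1.8], [-3.7, -0.7, 4.0], 5]
    - [[-16.4, -1.6, 2.2], [-3.9, -0.75, 4.2], 5]
    - [[-17, -1.65, 2.6], [-4, -0.78, 4.4], 5]
    - [[-17.3, -1.7, 2.9], [-4, -0.78, 4.4], 5]
    - [[-17.36, -1.69, 2.96], [-4, -0.78, 4.4], 5]
    - [[-17.36, -1.69, 2.96], [-4, -0.78, 4.4], 5]
    - [[-17.36, -1.69, 2.96], [-4, -0.78, 4.4], 5]

```text
clock: 11.95
tool_pos: [433.4, -197.8, 225.8]
tcp_rot: [2.308, 1.662, 0.29]
ft_force: [0.6, 0.3, -2.2]
gripper_width: 0.143
grasp_force: 58.7
```

Run:
```python
from h import *
s=capture("side")[:,:,::-1].copy(); t_=capture("top")[:,:,::-1].copy(); w=capture("wrist")[:,:,::-1]
cv2.imwrite("pics/side3.png",s);cv2.imwrite("pics/top3.png",t_);cv2.imwrite("pics/w3b.png",w)
z=lambda im,x,y,w,h,f:cv2.resize(im[y:y+h,x:x+w],None,fx=f,fy=f,interpolation=cv2.INTER_CUBIC)
cv2.imwrite("pics/c3.png",np.vstack([np.hstack([z(s,220,180,130,190,3)[:570],z(t_,350,180,130,190,3)])]))
R,t=cradle((474.5,-211.5,-0.3229))
o=get_obs(); Rn=Ro.from_rotvec(o['tcp_rot']).as_matrix()
print("tip cradle",R.T@(o['tool_pos']-t)); Rt=np.column_stack([R[:,1],R[:,0],-R[:,2]])
# predicted panel corners assuming bottom 87 below tip
for n in("side","top"): print(n,proj(n,[o['tool_pos']+Rn@np.array(X,float) for X in((60,-7,87),(-60,-7,87),(60,-7,-43),(-60,-7,-43),(-60,7,-43),(-60,7,87))]).round(0).tolist())
plan(t+R@np.array([12.,0,87]),Rt)
```

```text
tip cradle [ 11.83391698   0.52914707 156.90616469]
side [[297.0, 274.0], [299.0, 325.0], [273.0, 232.0], [272.0, 285.0], [280.0, 283.0], [306.0, 323.0]]
top [[397.0, 264.0], [466.0, 281.0], [401.0, 279.0], [481.0, 299.0], [484.0, 290.0], [469.0, 274.0]]
t 12.1 pos [ 434.2 -197.5  226.5] shift [-0.018, 0.008, 2.796] turn [-0.005, 0.013, 0.024] rows 1.6764595828804507 0.019519877724361145 F [ 0.7 -0.3 -2. ] grip 0.14875412341697047 58.70040714740753
```

View pics/c3.png

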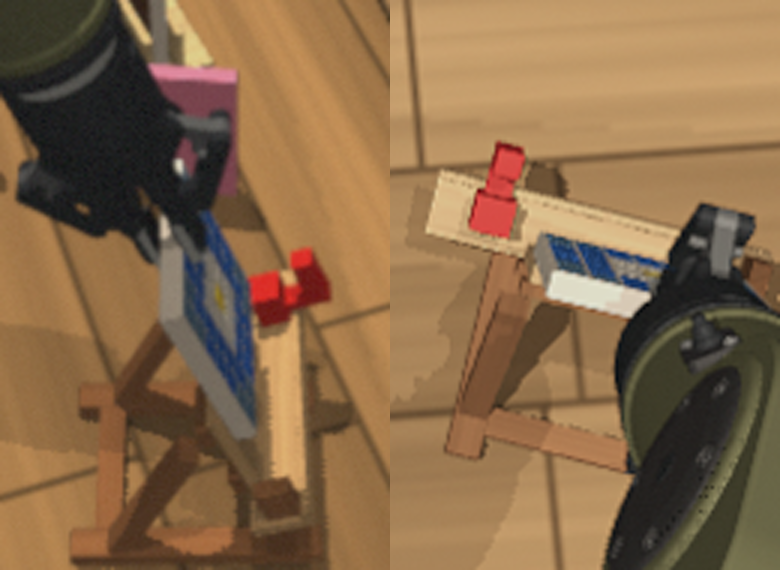

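Request:
jog_arm:
  moves:
    - [[0, 0, 0.4], [0, 0, 0], 5]
    - [[0, 0, 0.9], [0, 0, 0], 5]
    - [[0, 0, 1.4], [0, 0, 0], 5]
    - [[0, 0, 1.8], [0, 0, 0], 5]
    - [[0, 0, 2.1], [0, 0, 0], 5]
    - [[0, 0, 2.3], [0, 0, 0], 5]
    - [[0, 0, 2.4], [0, 0, 0], 5]
    - [[0, 0, 2.47], [0, 0, 0], 5]
    - [[0, 0, 2.54], [0, 0, 0], 5]
    - [[0, 0, 2.54], [0, 0, 0], 5]
  grip_force: 35

```text
clock: 12.93
tool_pos: [454.6, -205.0, 166.6]
tcp_rot: [2.306, 1.662, 0.291]
ft_force: [-0.3, 0.5, -2.7]
gripper_width: 0.151
grasp_force: 58.7
```

Request:
jog_arm:
  moves:
    - [[0, 0, 0.03], [0, 0, 0], 5]
    - [[0, 0, 0.06], [0, 0, 0], 5]
    - [[0, 0, 0.09], [0, 0, 0], 5]
    - [[0, 0, 0.12], [0, 0, 0], 5]
    - [[0, 0, 0.15], [0, 0, 0], 5]
    - [[0, 0, 0.18], [0, 0, 0], 5]

```text
clock: 13.43
tool_pos: [456.2, -205.8, 163.5]
tcp_rot: [2.306, 1.66, 0.294]
ft_force: [-14.9, 7.3, 32.5]
gripper_width: 0.15
grasp_force: 64.4
```

Request:
jog_arm:
  moves:
    - [[0, 0, -0.05], [0, 0, 0], 5]
    - [[0, 0, -0.05], [0, 0, 0], 5]

```text
clock: 13.6
tool_pos: [455.6, -205.6, 163.7]
tcp_rot: [2.306, 1.661, 0.291]
ft_force: [-0.5, 0.5, -2.7]
gripper_width: 0.151
grasp_force: 58.7
```

Run:
```python
from h import *
s=capture("side")[:,:,::-1].copy(); t_=capture("top")[:,:,::-1].copy(); w=capture("wrist")[:,:,::-1]
z=lambda im,x,y,w,h,f:cv2.resize(im[y:y+h,x:x+w],None,fx=f,fy=f,interpolation=cv2.INTER_CUBIC)
cv2.imwrite("pics/c4.png",np.hstack([z(s,250,220,100,140,4),z(t_,350,200,100,140,4)]))
R,t=cradle((474.5,-211.5,-0.3229)); o=get_obs(); Rn=Ro.from_rotvec(o['tcp_rot']).as_matrix()
print("tip cradle",R.T@(o['tool_pos']-t),"F cradle",R.T@o['ft_force'],"axes",(R.T@Rn).round(3).tolist(),o['grasp_force'],o['clock'])
print(proj("side",[o['tool_pos']+Rn@np.array(X,float) for X in((-60,-7,87),(-60,7,87))]).round(1))
```

```text
tip cradle [11.67937218 -0.41963984 89.81181306] F cradle [-0.94271258 -0.33680381  0.33732086] axes [[-0.001, 1.0, -0.001], [1.0, 0.001, -0.002], [-0.002, -0.001, -1.0]] 59.092506766319275 13.75
[[310.4 342.9]
 [317.3 341.4]]
```

View pics/c4.png

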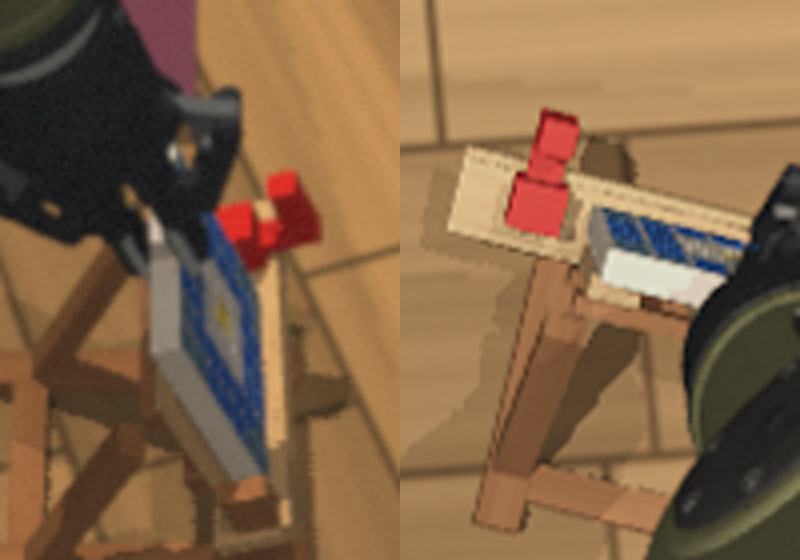

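Request:
jog_arm:
  moves:
    - [[0, -0.04, 0], [0, 0, 0], 5]
    - [[0, -0.08, 0], [0, 0, 0], 5]
    - [[0, -0.12, 0], [0, 0, 0], 5]
    - [[0, -0.14, 0], [0, 0, 0], 5]
    - [[0, -0.14, 0], [0, 0, 0], 5]

```text
clock: 14.17
tool_pos: [452.3, -204.3, 162.1]
tcp_rot: [2.307, 1.662, 0.291]
ft_force: [0.6, 0.8, -1.5]
gripper_width: 0.147
grasp_force: 58.8
```

Request:
jog_arm:
  moves:
    - [[0, -0.02, 0], [0, 0, 0], 5]
    - [[0, -0.04, 0], [0, 0, 0], 5]
    - [[0, -0.04, 0], [0, 0, 0], 5]

```text
clock: 14.42
tool_pos: [451.4, -204.0, 161.7]
tcp_rot: [2.307, 1.662, 0.291]
ft_force: [0.2, 0.9, -1.3]
gripper_width: 0.148
grasp_force: 58.8
```

Request:
jog_arm:
  moves:
    - [[0, -0.02, 0], [0, 0, 0], 5]
    - [[0, -0.04, 0], [0, 0, 0], 5]
    - [[0, -0.04, 0], [0, 0, 0], 5]

```text
clock: 14.67
tool_pos: [450.9, -203.9, 161.6]
tcp_rot: [2.306, 1.661, 0.291]
ft_force: [1.7, -0.4, -1.8]
gripper_width: 0.148
grasp_force: 58.6
```

Request:
jog_arm:
  moves:
    - [[0, -0.02, 0], [0, 0, 0], 5]
    - [[0, -0.03, 0], [0, 0, 0], 5]
    - [[0, -0.03, 0], [0, 0, 0], 5]

```text
clock: 14.92
tool_pos: [450.5, -203.7, 161.5]
tcp_rot: [2.306, 1.661, 0.291]
ft_force: [3.6, 0.5, -3.6]
gripper_width: 0.15
grasp_force: 58.4
```

Request:
jog_arm:
  moves:
    - [[0, 0, 0.02], [0, 0, 0], 5]
    - [[0, 0, 0.02], [0, 0, 0], 5]
    - [[0, 0, 0.02], [0, 0, 0], 5]

```text
clock: 15.17
tool_pos: [450.6, -203.8, 161.4]
tcp_rot: [2.306, 1.661, 0.292]
ft_force: [-0.6, 0.8, 5.9]
gripper_width: 0.15
grasp_force: 59.7
```

Run:
```python
from h import *
R,t=cradle((474.5,-211.5,-0.3229)); o=get_obs()
print("tip cradle",R.T@(o['tool_pos']-t),"F cradle",R.T@o['ft_force'],R.T@o['torque'])
```

```text
tip cradle [ 6.06738666 -0.32231689 89.75159427] F cradle [1.27923416 0.6004791  5.8565146 ] [ 0.33230583 -0.33188831 -0.20820428]
```

Request:
jog_arm:
  moves:
    - [[0, 0, 0], [0, 0, 0], 5]
    - [[0, 0, 0], [0, 0, 0], 5]
    - [[0, 0, 0], [0, 0, 0], 5]
    - [[0, 0, 0], [0, 0, 0], 18]
    - [[0, 0, 0], [0, 0, 0], 22]
    - [[0, 0, 0], [0, 0, 0], 28]
    - [[0, 0, 0], [0, 0, 0], 34]
    - [[0, 0, 0], [0, 0, 0], 40]
    - [[0, 0, 0], [0, 0, 0], 40]
    - [[0, 0, 0], [0, 0, 0], 40]
    - [[0, 0, 0], [0, 0, 0], 40]

```text
clock: 16.08
tool_pos: [450.1, -203.6, 160.7]
tcp_rot: [2.307, 1.662, 0.291]
ft_force: [-0.8, 0.9, -0.2]
gripper_width: 0.47
grasp_force: 0.0
```

Released; back out along the slope, then look.

Request:
jog_arm:
  moves:
    - [[0, 0, -0.3], [0, 0, 0], 40]
    - [[0, 0, -0.8], [0, 0, 0], 40]
    - [[0, 0, -1.5], [0, 0, 0], 40]
    - [[0, 0, -2.5], [0, 0, 0], 40]
    - [[0, 0, -3.5], [0, 0, 0], 40]
    - [[0, 0, -4.5], [0, 0, 0], 40]
    - [[2, 0, -5.5], [0, 0, 0], 40]
    - [[3.5, 0, -6], [0, 0, 0], 40]
    - [[5, 0, -6], [0, 0, 0], 40]
    - [[6, 0, -6], [0, 0, 0], 40]
    - [[6, 0, -6], [0, 0, 0], 40]

```text
clock: 17.0
tool_pos: [451.6, -37.1, 302.3]
tcp_rot: [2.299, 1.672, 0.297]
ft_force: [0.3, 0.4, -0.2]
gripper_width: 0.467
grasp_force: 0.0
```

Run:
```python
from h import *
s=capture("side")[:,:,::-1].copy(); t_=capture("top")[:,:,::-1].copy()
z=lambda im,x,y,w,h,f:cv2.resize(im[y:y+h,x:x+w],None,fx=f,fy=f,interpolation=cv2.INTER_CUBIC)
cv2.imwrite("pics/c5.png",np.hstack([z(s,250,220,100,140,4),z(t_,375,205,100,140,4)]))
R,t=cradle((474.5,-211.5,-0.3229))
X=[t+R@np.array(k,float) for k in((0,60,130),(0,-60,130),(14,-60,130),(14,60,130),(0,-60,0),(14,-60,0))]
print("side",((proj("side",X)-[250,220])*4).round(0).tolist()); print("top",((proj("top",X)-[375,205])*4).round(0).tolist(),get_obs()['clock'])
```

```text
side [[137.0, 145.0], [138.0, 352.0], [168.0, 345.0], [165.0, 138.0], [234.0, 495.0], [262.0, 490.0]]
top [[92.0, 274.0], [389.0, 349.0], [398.0, 315.0], [101.0, 240.0], [337.0, 285.0], [345.0, 256.0]] 17.1
```

View pics/c5.png

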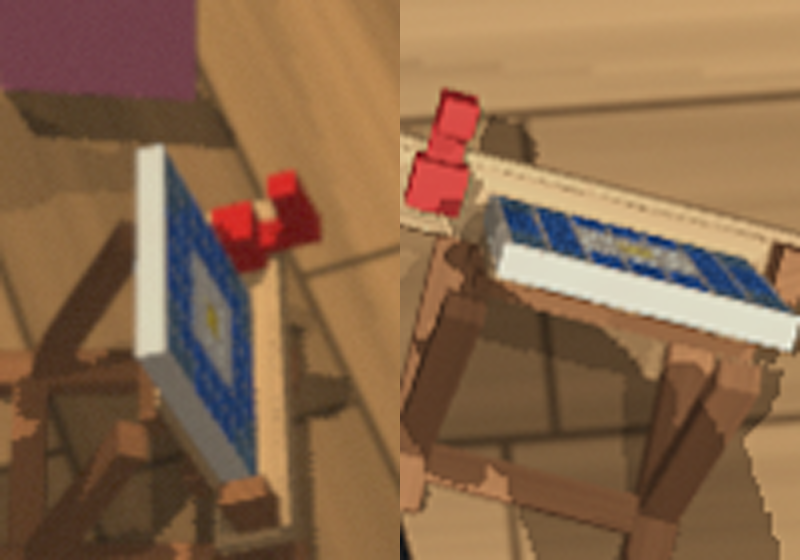

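```bash
python3 -c "
from cell import *
print(job_done())"
```

```text
the job is handed in; nothing more can be done
None
```

I slid the keeper open, then set the blue panel down on the easel's ledge. It now leans against the back with its mosaic face outwards. In the last pictures it sits within a few millimetres of its place and the robot is clear. I handed the job in at about 17 s; the verdict isn't shown to me.

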